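# Clamp a tube offcut with a slip-clutch thumbscrew

## Task

Set the square tube offcut upright on the bed of the blue vise, between the jaw and the back stop, let go of it, then clamp it by turning the red wing cap clockwise (seen from above) until its clutch first slips, and stop there: the clutch must have slipped, but by no more than an eighth of a turn in all. Work gently, leave the tube clamped against the stop and leave the angle piece, the copper nozzle and the small bracket where they stand.

Things in the scene. Friction and masses are not known exactly. Their poses are not given: they have to be found in the camera images.
- tube: Loose short piece of square steel tube, black mill scale, 55 x 55 mm outside, 52 mm tall, walls 6 mm, open at top and bottom, 0.42 kg. Stands on the bench at the start. Origin at the centre of its underside, z up, x and y square to its walls.
- vise: Fixed blue vise; slab 230 x 110 mm, 16 mm thick. Origin under the slab at bench height, about mid-bay; z up, x from the screw tower towards the back stop (clamping direction), y across. Slab spans x -127 to +103 mm; its top (the bed) is at z = 16 mm. Blue tower, 50 x 60 mm, 50 mm above the bed, centred at x = -80 mm, carries the wing cap. Nothing stands beside the bay in y.
- stop: Fixed steel back stop bolted to the bed, 22 mm thick, 80 mm wide, 40 mm tall above the bed. Origin at bed height in the middle of its front face, the face that the tube is clamped against; x points as the vise's x (the block lies behind, on +x).
- jaw: Moving steel jaw, 14 mm thick, 70 mm wide, 39 mm tall, driven along the vise's +x by the screw, 3 mm per radian. Origin at bed height in the middle of its front. A brass face pad, 60 x 32 mm, stands 2 to 7 mm proud of it, set differently each time and not measured: 61 to 66 mm are open between pad and stop, so the screw takes 1.9 to 3.9 rad until the clutch slips.
- cap_grip (a point): Grip point of the red wing cap, on its vertical axis, 90 mm above the bed, z up. Wing bar 40 mm long along this frame's x, 10 mm thick along y, 36 mm tall (18 mm above and below this point), on a disc of 34 mm diameter. The cap keeps its height. Clockwise from above (negative about z) closes the jaw; no end to its turning.
- tower_top (a point): Centre of the tower's top, under the screw's collar (dark steel, 48 mm in diameter) and the cap. Turning the cap takes 0.18 N m while the jaw runs free, either way. Once the work is clamped it pushes back with 0.16 N m, felt on the cap turning or held: the clutch slips at a steady 0.34 N m, the cap turning on while the screw stays, and turning back takes only 0.02 N m. Left alone it stays.
- telltale (a joint): Thin orange pin, 4 mm in diameter, in the collar under the cap, near its edge, turning with it: stands 4 mm proud of the collar and reads 0 at the start, and creeps up as the clutch slips, 0.5 mm per radian of slip (value in m): 0.39 mm for an eighth of a turn, about as much as the reading's noise, so the torque is the better sign.
- angle_d: Loose offcut of angle steel, 50 x 50 mm, 70 mm tall, standing on end; bystander. Origin under its centre.
- gas_nozzle: Loose copper-coloured welding nozzle, 24 mm in diameter, 64 mm tall, standing; bystander. Origin at the centre of its underside.
- bracket: Loose small dark L bracket, 28 x 50 mm, 60 mm tall, standing; bystander. Origin at the centre of its underside.
Not all that is in view belongs to the job. Leave any green look-alike of the tube alone.

How it is judged:
By the outcome, as a careful person would: the job done as asked, in the order asked, and still so for the second after the job is handed in, with the robot touching nothing.
It also fails if it takes over 72 s, if anything falls off the work surface, if the arm or the gripper's body presses on something with over 40 N, if the wrist force passes 120 N, or if a joint passes its speed limit or range.

## Robot

A 6-joint arm with a two-finger parallel gripper is mounted at the origin on a cart in front of the work surface, level with it; the furniture and walls round the work are solid. World frame = base frame: x ahead of the robot, y to its left, z up, the work surface at z = 0. Lengths are in mm, angles in rad, forces in N, time in s.
With the tool pointing down it reaches from about 350 to 875 mm from the base axis. Payload 4.2 kg.
Tool frame: the origin (TCP) lies between the finger pads; the fingertips stand 14 mm ahead of it and the grasp point (between the pads) lies 5 mm behind it; z points along the fingers, y is the line along which they close (so a half turn about z gives the same grasp; the last joint's range is limited). The gripper opens to 85 mm and grips with 20 to 120 N. Pads are 22 mm wide; open, the fingers measure 114 mm over their backs; the gripper's body (76 mm by 85 mm) begins 54 mm behind the grasp point. The pads swing forward as they close: fully open they stand 13 mm farther back than shut.
Start: joints at [1.597, 0.385, 0.008, 0, -1.194, -0.259], TCP at [144.158, 608.126, 245.312] pointing down, gripper open.
Joint ranges: [-3.14, 3.14], [-1.21, 2.06], [-1.07, 1.41], [-3.16, 2.05], [-2.99, -0.16], [-3.1, 3.1]. Speed limits (rad/s): [2.79, 2.79, 3.14, 3.14, 3.14, 3.14].

## Interface

Orientations are given as a unit quaternion [x, y, z, w].
In Python, from bench import * gives the robot as it stands.
- The arm moves only by the tool carry_out, never from a script. Its argument "motion" is a list of rows, each a list of 7 numbers: the turn, a rotation vector about the tool's x, y, z in rad, then the shift along the tool's x, y, z in mm, then the opening, from -1 (shut) to 1 (fully open), so that 0 is half open. A call has 1 to 5 rows; each row is the pose to reach, as a shift and turn from the pose commanded when the call began, along the tool's axes at that moment; what a row does not reach only later rows make up. A row lasts 1/8 s, in which the tool goes at most 62.5 mm and 10.7 degrees, less where a joint would pass 70% of its speed; a pose out of reach is approached as far as the arm can. A call with a gripper value outside its range is refused whole. The fingers move at their own pace and stop on an object; the grip force is fixed at half the most. Time passes only in rows, so rows that repeat a pose let the fingers close. It gives the time, the measured TCP pose, the force, the opening and the grip force at its end, in the units of the state.
- read_state(): the state, without advancing time (a new reading comes with each control period).
- get_image(name): name is "side" or "top" or "wrist"; returns a dict with "color" (384x512x3 uint8, blue, green, red), "mtx" (3x3 intrinsics, pixels), "position" and "orientation" of the camera in the world. Camera axes: x right, y down, z forward; pixel columns grow to the right and rows downward; lengths in mm; the calibration is good to about 2 mm. A picture is of the moment at which its call begins. There is no depth.
- job_done(): hands the job in; it is judged then, once.
The state is a dict: "clock": time; "joints": joint angles; "joint_vel": joint speeds; "joint_efforts": joint torques, N m; "position": TCP position; "ee_rot": TCP orientation; "contact_force": force on the tool from outside, world axes, zero at the start; "wrist_torque": the same for the moment, N m; "gripper_width": finger opening in mm; "grasp_force": force on a finger pad.
Only numpy, scipy, OpenCV 4.12 (cv2) and the standard library are available. Lean on these libraries where they do the work, as an engineer would, in place of code of your own. Each camera call takes 0.05 s, during which the arm holds its last target. There are 200 camera calls.

## Working session

There is one attempt and no reset: what is moved stays moved. The work goes in short steps, Python scripts to look and compute and a tool call to move; the robot and the scene stay as the last step left them, time stands still between calls to the robot, and variables do not carry over. Pictures are saved under pics/ and viewed, at most 10 in all, crops included, and the job is handed in when it is done.

Besides the shell and the picture viewer there is one more tool, called after "Call:" in YAML: its name, and indented under it one key for each argument. carry_out: Moves the arm, as the interface text tells. Its arguments: {"type":"object","properties":{"motion":{"type":"array"}},"required":["motion"]}

```bash
ls; mkdir -p pics
python3 - <<'E'
from bench import *
import cv2,numpy as np
s=read_state();print({k:np.round(v,3).tolist() for k,v in s.items()})
for n in ("side","top","wrist"):
    d=get_image(n);cv2.imwrite(f"pics/{n}0.png",d["color"]);print(n,np.round(d["mtx"],1).tolist(),d["position"],d["orientation"])
a=[cv2.imread(f"pics/{n}0.png") for n in("side","top")]
cv2.imwrite("pics/both0.png",np.hstack([cv2.resize(x,(400,300)) for x in a]))
E
```

```text
pics
{'clock': 0.0, 'joints': [1.597, 0.386, 0.007, -0.001, -1.194, -0.259], 'joint_vel': [-0.001, -0.002, -0.001, -0.001, 0.0, 0.002], 'joint_efforts': [0.001, -39.229, 18.841, 4.186, -0.005, -0.0], 'position': [144.044, 607.602, 244.226], 'ee_rot': [0.993, -0.116, -0.0, 0.001], 'contact_force': [-0.3, 0.467, -0.439], 'wrist_torque': [-0.006, -0.022, 0.022], 'grasp_force': 0.0, 'gripper_width': 85.179}
side [[449.1, 0.0, 270.9], [0.0, 449.1, 185.6], [0.0, 0.0, 1.0]] [  227.01090593 -1072.98720026   643.5893652 ] [ 0.836353   -0.11438208  0.07343911 -0.53107166]
top [[403.9, 0.0, 255.8], [0.0, 403.9, 194.2], [0.0, 0.0, 1.0]] [ 374.17525874   71.51713375 1519.34152722] [ 0.71193672 -0.6991092   0.05073241 -0.04264568]
wrist [[291.4, 0.0, 260.6], [0.0, 291.4, 193.4], [0.0, 0.0, 1.0]] [222.66463459 589.50668301 372.63469343] [-0.61201084  0.77464776  0.12447732 -0.09934273]
```

View pics/top0.png

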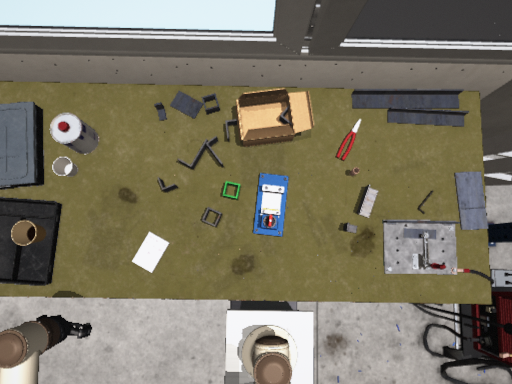

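View pics/side0.png

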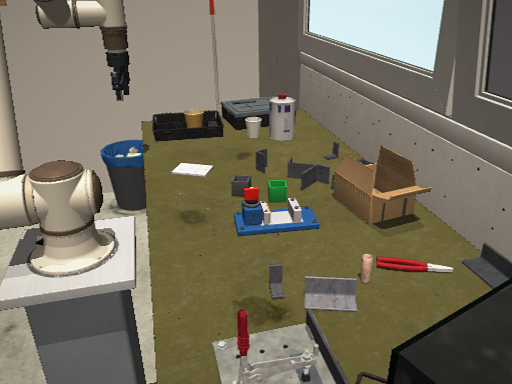

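Top view: the vise is at (270,205) with the red cap at (269,221). A black square ring at (211,216) is the tube candidate, the green ring at (231,190) is the look-alike, and a dark piece at (211,103) looks like a U shape. The bystanders are the bracket (348,228), angle (368,201) and nozzle (352,172). In the side view, the black tube is at (241,186), the green at (277,190) and the cap at (251,194).

```bash
cat > h.py <<'E'
from bench import *
import cv2,numpy as np
from scipy.spatial.transform import Rotation as R
def ray(d,uv):
    K=d["mtx"];v=np.linalg.inv(K)@np.array([uv[0],uv[1],1.]);return np.array(d["position"]),R.from_quat(d["orientation"]).as_matrix()@v
def onz(d,uv,z):
    p,v=ray(d,uv);return p+v*(z-p[2])/v[2]
def proj(d,P):
    q=R.from_quat(d["orientation"]).as_matrix().T@(np.array(P)-d["position"]);q=d["mtx"]@q;return q[:2]/q[2]
def tri(d1,u1,d2,u2):
    p,a=ray(d1,u1);q,b=ray(d2,u2);a=a/np.linalg.norm(a);b=b/np.linalg.norm(b)
    s=np.linalg.lstsq(np.c_[a,-b],q-p,rcond=None)[0];x=p+a*s[0];y=q+b*s[1];return (x+y)/2,np.linalg.norm(x-y)
def st():
    s=read_state();print({k:np.round(s[k],3).tolist() for k in("clock","position","ee_rot","contact_force","wrist_torque","gripper_width","grasp_force","joints")});return s
E
python3 - <<'E'
from h import *
t=get_image("top");s=get_image("side")
for n,uv in dict(tube=(211,216),green=(231,190),u=(211,103),vise=(270,205),brk=(348,228),ang=(368,201),noz=(352,172),base=(270,350)).items(): print(n,onz(t,uv,50 if n!='vise' else 16).round())
print("cap",tri(t,(269,220),s,(251,191)))
print("tcp in top",proj(t,read_state()["position"]),proj(s,read_state()["position"]))
c=t["color"]
a=cv2.resize(c[80:250,150:300],None,fx=3.3,fy=3.3,interpolation=3)
b=cv2.resize(s["color"][160:245,210:340],None,fx=2.2,fy=2.2)
o=np.zeros((a.shape[0],a.shape[1]+b.shape[1],3),np.uint8);o[:,:a.shape[1]]=a;o[:b.shape[0],a.shape[1]:]=b
print(o.shape);cv2.imwrite("pics/crop1.png",o)
E
```

```text
tube [487. 218.  50.]
green [584. 148.  50.]
u [914. 232.  50.]
vise [534.   2.  16.]
brk [ 452. -282.   50.]
ang [ 552. -357.   50.]
noz [ 660. -299.   50.]
base [22. -3. 50.]
cap (array([472.82507249,   8.86046905, 106.60302383]), np.float64(1.819049365278564))
tcp in top [ 72.72309741 321.11291253] [122.5605772   97.02346597]
(561, 781, 3)
```

View pics/crop1.png

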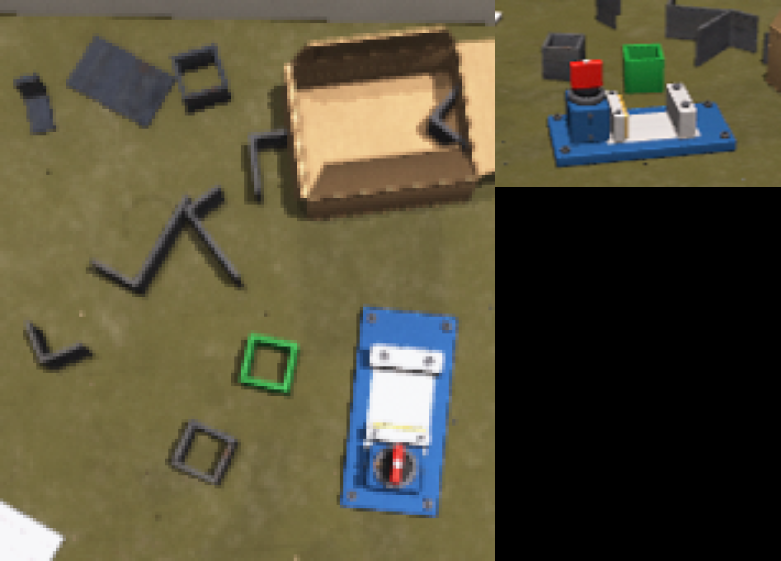

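The tube is the black closed square ring at (211,216) in the top view, next to the green look-alike at (231,190). The dark piece at (211,103) is a U-shaped channel with an open side and is out of reach. The crop confirms that only (211,216) is a closed black square of about 55 mm.

```bash
cat >> h.py <<'E'
def plan(pos,yaw,sym=True):
    """shift & turn to world TCP pos, pointing down, tool x at world yaw (mod pi if sym: nearest)"""
    s=read_state();A=R.from_quat(s["ee_rot"]);M=A.as_matrix()
    best=None
    for k in ((0,np.pi) if sym else (0,)):
        c,q=np.cos(yaw+k),np.sin(yaw+k)
        T=np.array([[c,q,0],[q,-c,0],[0,0,-1]]);r=R.from_matrix(M.T@T).as_rotvec()
        if best is None or np.linalg.norm(r)<np.linalg.norm(best):best=r
    print("plan turn",best.round(3).tolist(),"shift",(M.T@(np.array(pos)-s["position"])).round(1).tolist(),"toolx yaw now",round(float(np.arctan2(M[1,0],M[0,0])),3))
def rectw(d,mask,z,seed=None):
    cs=[c for c in cv2.findContours(mask,cv2.RETR_EXTERNAL,cv2.CHAIN_APPROX_NONE)[0] if cv2.contourArea(c)>30]
    if seed is not None: cs=[c for c in cs if cv2.pointPolygonTest(cv2.convexHull(c),seed,True)>-8]
    c=max(cs,key=cv2.contourArea)
    W=np.array([onz(d,p,z)[:2] for p in c[:,0]],np.float32);return cv2.minAreaRect(W),cv2.boundingRect(c)
E
python3 - <<'E'
from h import *
t=get_image("top");c=t["color"];h=cv2.cvtColor(c,cv2.COLOR_BGR2HSV)
dark=((h[...,2]<105)&(h[...,1]<75)).astype(np.uint8)
m=np.zeros_like(dark);m[200:232,195:228]=1
print("tube",rectw(t,dark*m,52))
blue=cv2.inRange(h,(100,120,60),(125,255,255));print("vise",rectw(t,cv2.morphologyEx(blue,cv2.MORPH_CLOSE,np.ones((9,9))),16))
s=read_state();A=R.from_quat(s["ee_rot"]);w=get_image("wrist")
print("cam in tool",A.inv().apply(w["position"]-s["position"]).round(1),(A.inv()*R.from_quat(w["orientation"])).as_matrix().round(2).tolist())
plan([440,218,230],0.0)
E
```

```text
tube (((484.6816101074219, 216.42127990722656), (60.71097946166992, 55.58694839477539), 67.95736694335938), (202, 207, 20, 20))
vise (((538.1400146484375, 0.1037750244140625), (108.60124206542969, 228.1758270263672), 84.54356384277344), (253, 173, 35, 64))
cam in tool [  80.7   -0.2 -128.3] [[-0.0, -0.95, -0.31], [1.0, -0.0, -0.0], [0.0, -0.31, 0.95]]
plan turn [0.0, 0.0, -0.233] shift [377.9, 311.2, 15.2] toolx yaw now -0.233
```

```bash
python3 -c "
from h import *
plan([485,217,180],-.384)"
```

```text
plan turn [0.0, -0.0, 0.151] shift [421.9, 301.8, 65.2] toolx yaw now -0.233
```

Call:
carry_out:
  motion:
    - [0,0,0.03,60,43,9,1]
    - [0,0,0.06,110,79,17,1]
    - [0,0,0.1,160,114,25,1]
    - [0,0,0.13,210,150,32,1]
    - [0,0,0.151,260,186,40,1]

```text
clock: 0.98
position: [349.0, 373.0, 206.7]
ee_rot: [0.982, -0.191, 0.0, -0.001]
contact_force: [0.5, 1.2, 0.4]
gripper_width: 85.5
grasp_force: 0.0
```

```bash
python3 -c "
from h import *
st();plan([485,217,180],-.384)"
```

```text
{'clock': 0.975, 'position': [348.989, 372.955, 206.735], 'ee_rot': [0.982, -0.191, 0.0, -0.001], 'contact_force': [0.488, 1.249, 0.442], 'wrist_torque': [0.088, -0.094, 0.026], 'gripper_width': 85.504, 'grasp_force': 0.0, 'joints': [1.137, 0.224, -0.327, 0.0, -1.018, 0.05]}
plan turn [-0.001, -0.0, 0.0] shift [184.5, 93.7, 26.7] toolx yaw now -0.384
```

Call:
carry_out:
  motion:
    - [0,0,0,55,28,8,1]
    - [0,0,0,105,53,15,1]
    - [0,0,0,155,79,22,1]
    - [0,0,0,184,94,26,1]
    - [0,0,0,184,94,26,1]

```text
clock: 1.6
position: [484.2, 216.6, 180.1]
ee_rot: [0.981, -0.193, -0.0, 0.0]
contact_force: [-0.2, 0.0, -0.1]
gripper_width: 85.4
grasp_force: 0.0
```

Run:
```python
from h import *
st();w=get_image("wrist");c=w["color"];cv2.imwrite("pics/w1.png",c)
print("expected",proj(w,[485,217,52]))
```

```text
{'clock': 1.6, 'position': [484.213, 216.593, 180.058], 'ee_rot': [0.981, -0.193, -0.0, 0.0], 'contact_force': [-0.238, 0.034, -0.054], 'wrist_torque': [0.002, -0.004, -0.0], 'gripper_width': 85.359, 'grasp_force': 0.0, 'joints': [0.727, 0.284, -0.318, -0.0, -0.969, 0.456]}
expected [260.15178358 188.35694523]
```

View pics/w1.png

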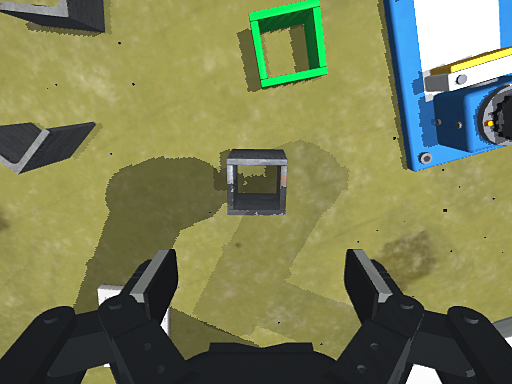

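The tube is at (257,183) in the wrist view. Its rim spans x 228–286 and y 163–214, with the base edge at y=150, and it sits square to the tool and centred. The green look-alike is at (290,45).

Run:
```python
from h import *
w=get_image("wrist");c=w["color"];h=cv2.cvtColor(c,cv2.COLOR_BGR2HSV)
m=((h[...,1]<70)).astype(np.uint8);k=np.zeros_like(m);k[145:222,224:292]=1;m=cv2.morphologyEx(m*k,cv2.MORPH_OPEN,np.ones((3,3)))
cs=max(cv2.findContours(m,0,1)[0],key=cv2.contourArea);print(cv2.boundingRect(cs))
ap=cv2.approxPolyDP(cv2.convexHull(cs),3,True)[:,0];print(ap.tolist())
ys,xs=np.nonzero(m)
L=[(y,xs[ys==y].min(),xs[ys==y].max()) for y in (170,190,205)];B=[(x,ys[xs==x].max()) for x in (235,245,257,270,280)]
print(L,B,[ (x,ys[xs==x].min()) for x in (235,257,280)])
for z in(0,52):
  print(z,[onz(w,(a,y),z)[:2].round(1).tolist() for y,a,b in L],[onz(w,(b+1,y),z)[:2].round(1).tolist() for y,a,b in L],[onz(w,(x,y+1),z)[:2].round(1).tolist() for x,y in B])
# side view rim: crop dark mask
s=get_image("side");q=s["color"];hs=cv2.cvtColor(q,cv2.COLOR_BGR2HSV);mm=(hs[...,1]<70).astype(np.uint8);k=np.zeros_like(mm);k[168:200,225:258]=1;mm*=k
cs=max(cv2.findContours(mm,0,1)[0],key=cv2.contourArea);print("side",cv2.approxPolyDP(cv2.convexHull(cs),1.5,True)[:,0].tolist(),[proj(s,[485,217,z]).round(1).tolist() for z in(0,52)])
cv2.imwrite("pics/sc.png",cv2.resize(q[160:205,215:270],None,fx=8,fy=8))
```

```text
(227, 148, 62, 67)
[[283, 150], [288, 158], [285, 214], [229, 213], [230, 152], [245, 148]]
[(170, np.int64(227), np.int64(287)), (190, np.int64(228), np.int64(286)), (205, np.int64(228), np.int64(285))] [(235, np.int64(213)), (245, np.int64(213)), (257, np.int64(214)), (270, np.int64(214)), (280, np.int64(214))] [(235, np.int64(149)), (257, np.int64(148)), (280, np.int64(150))]
0 [[502.4, 249.8], [481.1, 258.2], [464.9, 265.4]] [[477.4, 188.4], [456.4, 197.4], [440.2, 204.7]] [[451.8, 262.5], [447.5, 251.9], [441.2, 239.7], [435.6, 225.9], [431.3, 215.3]]
52 [[511.8, 239.3], [494.2, 246.2], [480.6, 252.3]] [[491.1, 188.2], [473.6, 195.7], [460.1, 201.8]] [[469.8, 249.9], [466.2, 241.1], [461.0, 230.9], [456.3, 219.5], [452.7, 210.6]]
side [[249, 175], [252, 187], [243, 196], [232, 195], [231, 180], [233, 176]] [[240.2, 193.2], [239.7, 178.6]]
```

```bash
python3 -c "
from h import *
plan([486,220,30],-.39)"
```

```text
plan turn [-0.0, -0.0, 0.007] shift [2.2, -2.1, 150.7] toolx yaw now -0.383
```

Call:
carry_out:
  motion:
    - [0,0,0.007,2,-2,50,1]
    - [0,0,0.007,2,-2,95,1]
    - [0,0,0.007,2,-2,130,1]
    - [0,0,0.007,2,-2,150,1]
    - [0,0,0.007,2,-2,150,0.5]

```text
clock: 2.38
position: [484.7, 220.0, 29.4]
ee_rot: [0.981, -0.193, -0.001, 0.001]
contact_force: [-0.6, 0.5, -0.1]
gripper_width: 69.7
grasp_force: 0.0
```

Call:
carry_out:
  motion:
    - [0,0,0,0,0,0,0.2]
    - [0,0,0,0,0,0,0]
    - [0,0,0,0,0,0,-0.5]
    - [0,0,0,0,0,0,-1]
    - [0,0,0,0,0,0,-1]

```text
clock: 3.0
position: [486.3, 220.4, 31.8]
ee_rot: [0.981, -0.194, 0.001, -0.001]
contact_force: [-4.1, 2.8, 5.7]
gripper_width: 54.2
grasp_force: 65.9
```

Call:
carry_out:
  motion:
    - [0,0,0,0,0,-30,-1]
    - [0,0,0,0,0,-80,-1]
    - [0,0,0,0,0,-130,-1]
    - [0,0,0,0,0,-180,-1]
    - [0,0,0,0,0,-180,-1]

```text
clock: 3.62
position: [487.7, 220.4, 214.6]
ee_rot: [0.981, -0.194, 0.003, -0.003]
contact_force: [0.2, 0.9, -3.7]
gripper_width: 54.2
grasp_force: 65.3
```

```bash
python3 -c "
from h import *
st();plan([420,10,220],-.095)"
```

```text
{'clock': 3.625, 'position': [487.743, 220.415, 214.636], 'ee_rot': [0.981, -0.194, 0.003, -0.003], 'contact_force': [0.248, 0.854, -3.676], 'wrist_torque': [-0.018, 0.088, -0.047], 'gripper_width': 54.198, 'grasp_force': 65.261, 'joints': [0.728, 0.254, -0.265, 0.001, -1.042, 0.451]}
plan turn [-0.007, -0.006, -0.296] shift [17.5, 220.3, -7.1] toolx yaw now -0.391
```

Call:
carry_out:
  motion:
    - [0,0,-0.08,4,50,-2,-1]
    - [0,0,-0.16,8,100,-4,-1]
    - [0,0,-0.24,12,150,-6,-1]
    - [-0.005,-0.005,-0.296,15,195,-7,-1]
    - [-0.006,-0.005,-0.296,17,220,-7,-1]

```text
clock: 4.25
position: [415.3, 7.3, 215.7]
ee_rot: [0.999, -0.048, -0.005, 0.003]
contact_force: [-0.8, -0.3, -3.7]
gripper_width: 54.3
grasp_force: 65.4
```

Run:
```python
from h import *
st();w=get_image("wrist");c=w["color"];cv2.imwrite("pics/w2.png",c)
```

```text
{'clock': 4.25, 'position': [415.336, 7.312, 215.675], 'ee_rot': [0.999, -0.048, -0.005, 0.003], 'contact_force': [-0.772, -0.309, -3.708], 'wrist_torque': [0.054, -0.103, -0.037], 'gripper_width': 54.27, 'grasp_force': 65.383, 'joints': [0.413, 0.053, -0.511, 0.001, -1.019, 1.061]}
```

View pics/w2.png

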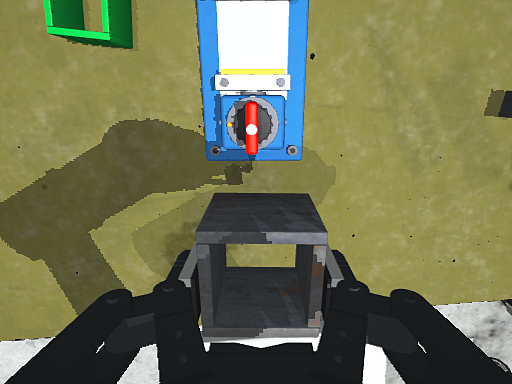

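Wrist view: the tube is held square, with its rim at x 197–327. The vise is straight ahead with the red cap at (251,128), white jaw block at (253,82), yellow pad edge at y≈72 and telltale at (229,125). I'll move forward to see the stop.

Call:
carry_out:
  motion:
    - [0,0,0,40,0,0,-1]
    - [0,0,0,80,0,-2,-1]
    - [0,0,0,100,0,-4,-1]
    - [0,0,0,100,0,-4,-1]

```text
clock: 4.8
position: [517.4, -0.1, 218.5]
ee_rot: [0.999, -0.048, -0.005, 0.003]
contact_force: [-0.2, -1.4, -4.6]
gripper_width: 54.6
grasp_force: 65.4
```

Run:
```python
from h import *
st();w=get_image("wrist");c=w["color"];cv2.imwrite("pics/w3.png",c)
import pickle;pickle.dump(w,open("w3.pkl","wb"))
```

```text
{'clock': 4.8, 'position': [517.442, -0.146, 218.542], 'ee_rot': [0.999, -0.048, -0.005, 0.003], 'contact_force': [-0.213, -1.397, -4.63], 'wrist_torque': [0.021, 0.03, -0.013], 'gripper_width': 54.586, 'grasp_force': 65.398, 'joints': [0.315, 0.23, -0.288, 0.002, -1.065, 1.159]}
```

View pics/w3.png

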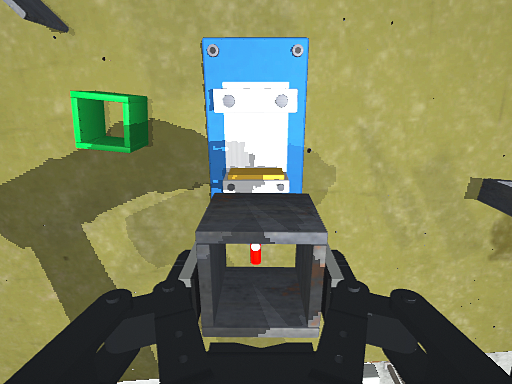

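The slab's back edge is at y=38 and its sides are at x≈204/308. The stop's top spans x 213–298 with its front edge at y≈112. The pad is at y≈170–180 and the jaw top at y≈180–193.

Run:
```python
from h import *
import pickle
w=pickle.load(open("w3.pkl","rb"));c=w["color"];h=cv2.cvtColor(c,cv2.COLOR_BGR2HSV)
blue=cv2.inRange(h,(100,110,60),(125,255,255))
def edge(v,lo,hi,step): # subpixel via first/last
    i=np.nonzero(v[lo:hi])[0];return lo+(i[0] if step>0 else i[-1]+1)
Ls=[(edge(blue[y],180,330,1),y) for y in range(50,160,10)];Rs=[(edge(blue[y],180,330,-1),y) for y in range(50,140,10)];Bk=[(x,edge(blue[:,x],20,120,1)) for x in range(215,300,10)]
for n,P in(("L",Ls),("R",Rs),("B",Bk)):
    W=np.array([onz(w,p,16)[:2] for p in P]);l=cv2.fitLine(W.astype(np.float32),cv2.DIST_HUBER,0,.01,.01).ravel();print(n,l.round(3).tolist(),"ang",np.degrees(np.arctan2(l[1],l[0])).round(2))
white=((h[...,1]<40)&(h[...,2]>120)).astype(np.uint8)
for x in (216,219,221,292,294,296): 
    i=np.nonzero(white[70:150,x])[0]+70;print("stop",x,i.min(),i.max()+1,[onz(w,(x,e),56)[:2].round(1).tolist() for e in (i.min(),i.max()+1)])
for y in(95,105): i=np.nonzero(white[y,200:320])[0]+200;print("stop row",y,i.min(),i.max()+1,[onz(w,(e,y),56)[:2].round(1).tolist() for e in(i.min(),i.max()+1)])
for x in(235,255,275): print(x,[(y,h[y,x].tolist()) for y in range(160,198,2)])
```

```text
L [0.9959999918937683, -0.08799999952316284, 600.2589721679688, 50.55099868774414] ang -5.07
R [0.9959999918937683, -0.08799999952316284, 597.2459716796875, -58.05799865722656] ang -5.05
B [0.09000000357627869, 0.9959999918937683, 653.3980102539062, -8.484999656677246] ang 84.86
stop 216 89 113 [[607.2, 32.5], [585.7, 35.7]]
stop 219 89 113 [[606.9, 29.7], [585.4, 32.8]]
stop 221 89 113 [[606.7, 27.8], [585.2, 30.9]]
stop 292 89 113 [[600.3, -38.4], [578.6, -37.0]]
stop 294 89 113 [[600.1, -40.2], [578.4, -38.9]]
stop 296 89 112 [[599.9, -42.1], [579.1, -40.9]]
stop row 95 213 297 [[602.2, 36.1], [594.5, -42.7]]
stop row 105 214 297 [[593.1, 36.5], [585.5, -42.2]]
235 [(160, [113, 4, 228]), (162, [102, 6, 228]), (164, [110, 3, 228]), (166, [110, 6, 238]), (168, [22, 225, 120]), (170, [21, 179, 131]), (172, [22, 182, 133]), (174, [22, 180, 122]), (176, [23, 193, 243]), (178, [21, 193, 188]), (180, [110, 38, 141]), (182, [105, 6, 173]), (184, [105, 6, 177]), (186, [105, 6, 175]), (188, [105, 6, 174]), (190, [110, 5, 168]), (192, [114, 8, 150]), (194, [135, 12, 44]), (196, [3, 45, 51])]
255 [(160, [0, 0, 255]), (162, [0, 0, 255]), (164, [0, 0, 255]), (166, [0, 0, 255]), (168, [21, 229, 119]), (170, [21, 180, 129]), (172, [22, 182, 130]), (174, [22, 173, 124]), (176, [22, 185, 181]), (178, [21, 195, 186]), (180, [107, 25, 141]), (182, [105, 6, 173]), (184, [105, 6, 169]), (186, [110, 7, 210]), (188, [0, 0, 255]), (190, [0, 0, 255]), (192, [0, 0, 255]), (194, [114, 28, 46]), (196, [120, 17, 44])]
275 [(160, [0, 0, 255]), (162, [0, 0, 255]), (164, [0, 0, 255]), (166, [0, 0, 255]), (168, [22, 229, 116]), (170, [21, 178, 129]), (172, [22, 182, 129]), (174, [20, 191, 143]), (176, [30, 143, 255]), (178, [30, 166, 255]), (180, [115, 23, 209]), (182, [0, 0, 255]), (184, [0, 0, 255]), (186, [0, 0, 255]), (188, [0, 0, 255]), (190, [0, 0, 255]), (192, [90, 5, 255]), (194, [110, 18, 43]), (196, [90, 11, 48])]
```

Run:
```python
from h import *
import pickle
w=pickle.load(open("w3.pkl","rb"))
d=np.array([np.cos(-.0885),np.sin(-.0885)]);n=np.array([-d[1],d[0]]);f=np.array([581.9,-2.8])
for nm,uv,z in(("pad top front",(255,175.5),53),("pad top front",(255,175.5),50),("jaw top front",(255,180),55),("jaw back",(255,193.5),55),("tube rim front",(260,244),240),("rimL",(197,244),240),("rimR",(327,244),240)):
    p=onz(w,uv,z)[:2];print(nm,z,p.round(1),"along",((p-f)@d).round(1),"across",((p-f)@n).round(1))
s=read_state();print("TCP",((s["position"][:2]-f)@d).round(1),((s["position"][:2]-f)@n).round(1))
c=f-31.5*d;print(c);plan([c[0],c[1],110],-.0885)
```

```text
pad top front 53 [519.4   4.9] along -63.0 across 2.1
pad top front 50 [518.5   5. ] along -63.8 across 2.2
jaw top front 55 [515.1   5.3] along -67.3 across 2.2
jaw back 55 [500.3   6.8] along -82.1 across 2.4
tube rim front 240 [541.2  -1.8] along -40.6 across -2.6
rimL 240 [543.8  23.8] along -40.3 across 23.2
rimR 240 [538.5 -29.1] along -40.9 across -30.0
TCP -65.5 -3.2
[ 5.50523277e+02 -1.58876343e-02]
plan turn [0.006, 0.011, -0.008] shift [35.2, -4.1, 108.3] toolx yaw now -0.096
```

Call:
carry_out:
  motion:
    - [0.002,0.004,-0.003,15,-2,20,-1]
    - [0.004,0.008,-0.006,28,-4,45,-1]
    - [0.006,0.011,-0.008,35,-4,75,-1]
    - [0.006,0.011,-0.008,35,-4,95,-1]
    - [0.006,0.011,-0.008,35,-4,95,-1]

```text
clock: 5.48
position: [549.3, 0.0, 123.5]
ee_rot: [0.999, -0.044, -0.001, 0.0]
contact_force: [-1.0, 0.7, -2.3]
gripper_width: 54.5
grasp_force: 65.3
```

Run:
```python
from h import *
s=st();w=get_image("wrist");c=w["color"]
cv2.imwrite("pics/w4.png",c)
d=np.array([np.cos(-.0885),np.sin(-.0885)]);n=np.array([-d[1],d[0]]);f=np.array([581.9,-2.8])
print("TCP",((s["position"][:2]-f)@d).round(1),((s["position"][:2]-f)@n).round(1))
g=cv2.cvtColor(c,cv2.COLOR_BGR2GRAY)
for x in(225,245,285,300):print(x,g[60:260:4,x].tolist())
for y in(238,):print(g[y,180:345:3].tolist())
```

```text
{'clock': 5.475, 'position': [549.344, 0.0, 123.482], 'ee_rot': [0.999, -0.044, -0.001, 0.0], 'contact_force': [-0.956, 0.729, -2.305], 'wrist_torque': [-0.009, 0.001, 0.041], 'gripper_width': 54.453, 'grasp_force': 65.309, 'joints': [0.295, 0.379, -0.342, 0.001, -0.852, 1.188]}
TCP -32.7 -0.1
225 [166, 134, 154, 155, 154, 154, 152, 153, 156, 155, 155, 154, 156, 157, 157, 148, 255, 255, 116, 111, 255, 255, 201, 194, 189, 179, 255, 255, 220, 221, 221, 222, 223, 194, 46, 50, 56, 59, 56, 57, 59, 58, 59, 104, 103, 72, 51, 82, 20, 13]
245 [153, 135, 156, 156, 156, 157, 157, 157, 156, 154, 155, 157, 156, 156, 156, 148, 255, 255, 113, 112, 255, 255, 255, 255, 255, 255, 255, 255, 255, 168, 168, 168, 167, 183, 44, 46, 51, 63, 56, 59, 58, 59, 59, 83, 78, 77, 105, 233, 235, 255]
285 [148, 134, 158, 159, 158, 158, 160, 159, 160, 159, 159, 160, 160, 160, 160, 155, 255, 255, 99, 113, 255, 255, 255, 255, 255, 255, 255, 255, 255, 255, 255, 255, 255, 255, 50, 49, 53, 59, 57, 71, 65, 70, 66, 147, 161, 132, 106, 233, 236, 255]
300 [153, 134, 162, 160, 159, 160, 160, 162, 162, 160, 160, 160, 161, 161, 163, 158, 255, 255, 102, 110, 255, 255, 223, 214, 208, 193, 255, 255, 255, 255, 255, 255, 255, 255, 47, 55, 55, 55, 51, 59, 54, 74, 74, 115, 151, 153, 58, 46, 47, 46]
[144, 147, 145, 141, 140, 115, 101, 101, 94, 92, 96, 96, 95, 95, 96, 98, 72, 75, 76, 76, 78, 76, 77, 77, 78, 73, 73, 74, 72, 74, 152, 148, 148, 150, 155, 147, 150, 147, 143, 148, 151, 151, 152, 153, 139, 142, 149, 153, 156, 128, 142, 169, 167, 173, 169]
```

View pics/w4.png

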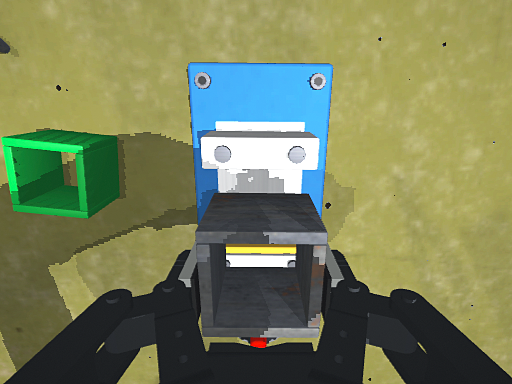

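The tube hangs square over the bay, clear of the jaw. Its front face runs from y≈194 at the bottom to 231 at the rim, and the stop's front edge is at y≈168.

Run:
```python
from h import *
s=read_state();w=get_image("wrist");g=cv2.cvtColor(w["color"],cv2.COLOR_BGR2GRAY).astype(int)
d=np.array([np.cos(-.0885),np.sin(-.0885)]);n=np.array([-d[1],d[0]]);f=np.array([581.9,-2.8]);z=s["position"][2]
def fa(uv,zz): p=onz(w,uv,zz)[:2];return ((p-f)@d).round(1),((p-f)@n).round(1)
h=cv2.cvtColor(w["color"],cv2.COLOR_BGR2HSV);wh=((h[...,1]<40)&(h[...,2]>120)).astype(int)
for x in(206,209,312,315): i=np.nonzero(wh[120:190,x])[0]+120;print("stop",x,i.min(),i.max()+1,fa((x,i.max()+1),56))
for x in (215,235,260,285,310):
    dg=np.diff(g[:,x]);b=186+np.argmin(dg[186:204])+1;r=222+np.argmax(dg[222:240])+1
    print(x,b,r,"bottom",fa((x,b),z-31.8),"rim",fa((x,r),z+20.2))
print("sides",fa((196,236),z+20),fa((327,236),z+20),"TCP",((s["position"][:2]-f)@d).round(1))
```

```text
stop 206 139 170 (np.float64(1.3), np.float64(38.7))
stop 209 135 170 (np.float64(1.3), np.float64(36.6))
stop 312 137 171 (np.float64(0.7), np.float64(-35.1))
stop 315 140 171 (np.float64(0.7), np.float64(-37.2))
215 189 232 bottom (np.float64(-0.9), np.float64(26.9)) rim (np.float64(-3.1), np.float64(19.3))
235 193 232 bottom (np.float64(-3.3), np.float64(15.5)) rim (np.float64(-3.1), np.float64(11.1))
260 193 232 bottom (np.float64(-3.3), np.float64(1.0)) rim (np.float64(-3.1), np.float64(0.9))
285 193 232 bottom (np.float64(-3.3), np.float64(-13.5)) rim (np.float64(-3.1), np.float64(-9.3))
310 198 232 bottom (np.float64(-6.3), np.float64(-28.1)) rim (np.float64(-3.0), np.float64(-19.6))
sides (np.float64(-5.0), np.float64(27.2)) (np.float64(-4.9), np.float64(-26.7)) TCP -31.3
```

```bash
python3 -c "
from h import *
s=st();plan([s['position'][0],s['position'][1],48],-.0885)"
```

```text
{'clock': 5.575, 'position': [551.731, 0.411, 126.116], 'ee_rot': [0.999, -0.043, 0.003, -0.0], 'contact_force': [-1.101, 0.667, -3.265], 'wrist_torque': [0.007, -0.027, -0.041], 'gripper_width': 54.356, 'grasp_force': 65.309, 'joints': [0.295, 0.376, -0.338, 0.002, -0.851, 1.188]}
plan turn [-0.001, -0.005, 0.002] shift [-0.4, 0.0, 78.1] toolx yaw now -0.086
```

Call:
carry_out:
  motion:
    - [0,0,0,0,0,25,-1]
    - [0,0,0,0,0,45,-1]
    - [0,0,0,0,0,60,-1]
    - [0,0,0,0,0,70,-1]
    - [0,0,0,0,0,70,-1]

```text
clock: 6.2
position: [552.3, 0.4, 55.5]
ee_rot: [0.999, -0.043, 0.002, -0.0]
contact_force: [0.3, -0.9, -3.5]
gripper_width: 53.9
grasp_force: 65.4
```

Call:
carry_out:
  motion:
    - [0,0,0,0,0,2,-1]
    - [0,0,0,0,0,4,-1]
    - [0,0,0,0,0,5,-1]

```text
clock: 6.58
position: [552.6, 0.4, 50.9]
ee_rot: [0.999, -0.043, 0.003, -0.0]
contact_force: [-1.3, 0.6, -3.3]
gripper_width: 53.7
grasp_force: 65.4
```

Call:
carry_out:
  motion:
    - [0,0,0,0,0,1,-1]
    - [0,0,0,0,0,2,-1]
    - [0,0,0,0,0,2,-1]

```text
clock: 6.95
position: [552.4, 0.4, 48.7]
ee_rot: [0.999, -0.043, 0.002, -0.0]
contact_force: [-1.2, 0.1, -3.7]
gripper_width: 54.0
grasp_force: 65.4
```

Call:
carry_out:
  motion:
    - [0,0,0,0,0,1,-1]
    - [0,0,0,0,0,1,-1]

```text
clock: 7.2
position: [552.6, 0.4, 47.9]
ee_rot: [0.999, -0.043, 0.003, -0.0]
contact_force: [-0.7, 0.4, -1.7]
gripper_width: 54.3
grasp_force: 65.7
```

Call:
carry_out:
  motion:
    - [0,0,0,0,0,0.5,-1]
    - [0,0,0,0,0,0.5,-1]

```text
clock: 7.45
position: [552.7, 0.4, 47.8]
ee_rot: [0.999, -0.043, 0.003, -0.0]
contact_force: [-1.8, 0.0, 3.0]
gripper_width: 54.1
grasp_force: 66.1
```

Call:
carry_out:
  motion:
    - [0,0,0,0,0,0,0]
    - [0,0,0,0,0,0,0.4]
    - [0,0,0,0,0,0,1]
    - [0,0,0,0,0,0,1]
    - [0,0,0,0,0,0,1]

```text
clock: 8.07
position: [552.5, 0.4, 47.2]
ee_rot: [0.999, -0.043, 0.003, -0.0]
contact_force: [0.7, 0.3, 0.9]
gripper_width: 85.4
grasp_force: 0.0
```

Call:
carry_out:
  motion:
    - [0,0,0,0,0,-40,1]
    - [0,0,0,0,0,-90,1]
    - [0,0,0,0,0,-140,1]
    - [0,0,0,-40,0,-165,1]
    - [0,0,0,-80,0,-170,1]

```text
clock: 8.7
position: [472.0, 7.5, 218.7]
ee_rot: [0.999, -0.044, 0.005, -0.001]
contact_force: [-0.5, 0.3, -0.3]
gripper_width: 85.6
grasp_force: 0.0
```

Run:
```python
from h import *
s=st();w=get_image("wrist");c=w["color"]
cv2.imwrite("pics/w5.png",c)
plan([471.5,8,200],-.0885)
print(proj(w,[471.5,8,124]))
```

```text
{'clock': 8.7, 'position': [472.02, 7.527, 218.744], 'ee_rot': [0.999, -0.044, 0.005, -0.001], 'contact_force': [-0.55, 0.319, -0.274], 'wrist_torque': [0.064, 0.076, -0.011], 'gripper_width': 85.594, 'grasp_force': 0.0, 'joints': [0.362, 0.142, -0.4, 0.002, -1.019, 1.12]}
plan turn [-0.003, -0.004, 0.001] shift [4.8, -1.5, 18.1] toolx yaw now -0.088
[260.85483766 203.07639033]
```

View pics/w5.png

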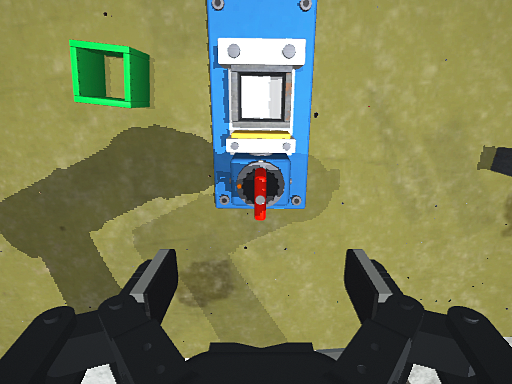

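The tube stands upright and square in the bay at (262,95). The cap's centre dot is at (260,200), and the wing lies along the image vertical, which is the tool x.

Run:
```python
from h import *
w=get_image("wrist");h=cv2.cvtColor(w["color"],cv2.COLOR_BGR2HSV)
red=(((h[...,0]<8)|(h[...,0]>172))&(h[...,1]>150)&(h[...,2]>80)).astype(np.uint8);red[250:]=0
P=[]
for y in range(165,222,4):
    i=np.nonzero(red[y,230:300])[0]+230
    if len(i):P.append((y,i.min(),i.max()+1,(i.min()+i.max()+1)/2))
print(P,h[180:216:3,262].tolist())
W=np.array([onz(w,(p[3],p[0]),124)[:2] for p in P if p[0]>184]);print(W[0].round(1),W[-1].round(1),"yaw",np.arctan2(*(W[0]-W[-1])[::-1]).round(3))
wd=((h[...,1]<70)&(h[...,2]>160)).astype(np.uint8);m=np.zeros_like(wd);m[192:208,252:268]=1
M=cv2.moments(wd*m);u=(M["m10"]/M["m00"],M["m01"]/M["m00"]);print(u,M["m00"],onz(w,u,124),onz(w,(260.5,219.5),124))
st();plan([471.5,7.6,109],-.0885)
```

```text
[(165, np.int64(254), np.int64(265), np.float64(259.5)), (169, np.int64(253), np.int64(265), np.float64(259.0)), (173, np.int64(253), np.int64(265), np.float64(259.0)), (177, np.int64(253), np.int64(266), np.float64(259.5)), (181, np.int64(253), np.int64(265), np.float64(259.0)), (185, np.int64(253), np.int64(265), np.float64(259.0)), (189, np.int64(253), np.int64(265), np.float64(259.0)), (193, np.int64(253), np.int64(265), np.float64(259.0)), (197, np.int64(253), np.int64(265), np.float64(259.0)), (201, np.int64(253), np.int64(265), np.float64(259.0)), (205, np.int64(253), np.int64(265), np.float64(259.0)), (209, np.int64(253), np.int64(264), np.float64(258.5)), (213, np.int64(255), np.int64(264), np.float64(259.5))] [[3, 208, 255], [2, 242, 177], [2, 244, 179], [2, 233, 255], [95, 31, 162], [94, 36, 175], [1, 255, 173], [4, 255, 255], [2, 245, 171], [2, 246, 175], [2, 247, 183], [3, 255, 255]]
[481.1   7.5] [457.2   9.3] yaw -0.072
(257.46666666666664, 195.26666666666668) 30.0 [472.6253915    9.54387746 124.        ] [451.33266945   8.96873384 124.        ]
{'clock': 8.8, 'position': [468.779, 7.076, 217.846], 'ee_rot': [0.999, -0.043, 0.003, -0.001], 'contact_force': [0.714, 0.204, 0.459], 'wrist_torque': [-0.049, -0.033, 0.021], 'gripper_width': 85.634, 'grasp_force': 0.0, 'joints': [0.363, 0.139, -0.406, 0.001, -1.02, 1.121]}
plan turn [-0.002, -0.006, 0.002] shift [2.1, -0.5, 108.9] toolx yaw now -0.086
```

Call:
carry_out:
  motion:
    - [0,0,0,2.5,-1,40,1]
    - [0,0,0,2.5,-1,75,1]
    - [0,0,0,2.5,-1,100,1]
    - [-0.002,-0.005,0,2.5,-1,109,1]
    - [-0.002,-0.005,0,2.5,-1,109,1]

```text
clock: 9.43
position: [475.5, 8.1, 107.6]
ee_rot: [0.999, -0.043, -0.0, 0.001]
contact_force: [0.4, -0.4, 0.5]
gripper_width: 85.4
grasp_force: 0.0
```

```bash
python3 -c "
from h import *
st();plan([472,8.3,109],-.083)"
```

```text
{'clock': 9.425, 'position': [475.533, 8.085, 107.616], 'ee_rot': [0.999, -0.043, -0.0, 0.001], 'contact_force': [0.395, -0.381, 0.472], 'wrist_torque': [-0.034, -0.028, 0.009], 'gripper_width': 85.424, 'grasp_force': 0.0, 'joints': [0.361, 0.292, -0.536, 0.002, -0.744, 1.122]}
plan turn [0.002, 0.0, -0.004] shift [-3.5, 0.1, -1.4] toolx yaw now -0.087
```

Call:
carry_out:
  motion:
    - [0,0,0,0,0,0,1]
    - [0,0,0,0,0,0,1]

```text
clock: 9.68
position: [475.7, 8.3, 108.8]
ee_rot: [0.999, -0.043, 0.001, 0.0]
contact_force: [0.8, 0.1, 1.3]
gripper_width: 85.4
grasp_force: 0.0
```

```bash
python3 -c "
from h import *
st();plan([472,8.3,109],-.083)"
```

```text
{'clock': 9.675, 'position': [475.659, 8.257, 108.759], 'ee_rot': [0.999, -0.043, 0.001, 0.0], 'contact_force': [0.83, 0.084, 1.309], 'wrist_torque': [-0.023, 0.029, -0.002], 'gripper_width': 85.362, 'grasp_force': 0.0, 'joints': [0.361, 0.289, -0.536, 0.002, -0.744, 1.122]}
plan turn [0.0, -0.002, -0.004] shift [-3.6, 0.3, -0.2] toolx yaw now -0.087
```

Call:
carry_out:
  motion:
    - [0,0,-0.004,-3.5,0.2,0,0.5]
    - [0,0,-0.004,-3.5,0.2,0,0]
    - [0,0,-0.004,-3.5,0.2,0,-0.4]
    - [0,0,-0.004,-3.5,0.2,0,-0.7]
    - [0,0,-0.004,-3.5,0.2,0,-0.7]

```text
clock: 10.3
position: [471.6, 8.2, 107.8]
ee_rot: [0.999, -0.041, 0.0, 0.001]
contact_force: [0.1, 0.5, -0.2]
gripper_width: 12.6
grasp_force: 0.0
```

Call:
carry_out:
  motion:
    - [0,0,0,0,0,0,-0.8]
    - [0,0,0,0,0,0,-1]
    - [0,0,0,0,0,0,-1]
    - [0,0,0,0,0,0,-1]

```text
clock: 10.8
position: [471.6, 8.4, 108.0]
ee_rot: [0.999, -0.041, 0.0, 0.0]
contact_force: [-1.7, 3.1, 2.0]
gripper_width: 9.0
grasp_force: 59.5
```

```bash
python3 -c "
from h import *
st()"
```

```text
{'clock': 10.8, 'position': [471.638, 8.373, 107.976], 'ee_rot': [0.999, -0.041, 0.0, 0.0], 'contact_force': [-1.703, 3.102, 1.984], 'wrist_torque': [0.955, 0.44, -0.172], 'gripper_width': 9.009, 'grasp_force': 59.49, 'joints': [0.364, 0.285, -0.545, 0.001, -0.741, 1.123]}
```

Call:
carry_out:
  motion:
    - [0,0,0.15,0,0,0,-1]
    - [0,0,0.3,0,0,0,-1]
    - [0,0,0.45,0,0,0,-1]
    - [0,0,0.6,0,0,0,-1]
    - [0,0,0.75,0,0,0,-1]

```text
clock: 11.42
position: [471.7, 8.7, 108.0]
ee_rot: [0.914, -0.406, 0.0, 0.0]
contact_force: [-1.0, 4.0, 1.9]
gripper_width: 8.8
grasp_force: 59.4
```

```bash
python3 -c "
from h import *
st()"
```

```text
{'clock': 11.425, 'position': [471.748, 8.692, 107.966], 'ee_rot': [0.914, -0.406, 0.0, 0.0], 'contact_force': [-0.963, 4.012, 1.871], 'wrist_torque': [1.341, 0.522, 0.205], 'gripper_width': 8.801, 'grasp_force': 59.44, 'joints': [0.365, 0.285, -0.545, 0.001, -0.741, 0.369]}
```

Call:
carry_out:
  motion:
    - [0,0,0.15,0,0,0,-1]
    - [0,0,0.3,0,0,0,-1]
    - [0,0,0.45,0,0,0,-1]
    - [0,0,0.6,0,0,0,-1]
    - [0,0,0.75,0,0,0,-1]

```text
clock: 12.05
position: [472.1, 8.9, 108.0]
ee_rot: [-0.702, 0.712, -0.001, 0.0]
contact_force: [-0.6, 5.2, 1.9]
gripper_width: 8.8
grasp_force: 59.3
```

```bash
python3 -c "
from h import *
st()"
```

```text
{'clock': 12.05, 'position': [472.119, 8.872, 107.993], 'ee_rot': [-0.702, 0.712, -0.001, 0.0], 'contact_force': [-0.591, 5.227, 1.912], 'wrist_torque': [1.416, 0.243, 0.196], 'gripper_width': 8.805, 'grasp_force': 59.308, 'joints': [0.365, 0.285, -0.544, 0.001, -0.74, -0.381]}
```

Call:
carry_out:
  motion:
    - [0,0,0.1,0,0,0,-1]
    - [0,0,0.2,0,0,0,-1]
    - [0,0,0.3,0,0,0,-1]

```text
clock: 12.42
position: [472.3, 8.9, 108.0]
ee_rot: [-0.588, 0.809, -0.001, 0.001]
contact_force: [-0.5, 4.1, 1.0]
gripper_width: 9.0
grasp_force: 59.2
```

```bash
python3 -c "
from h import *
st()"
```

```text
{'clock': 12.425, 'position': [472.267, 8.869, 107.989], 'ee_rot': [-0.588, 0.809, -0.001, 0.001], 'contact_force': [-0.463, 4.067, 1.047], 'wrist_torque': [1.36, 0.159, 0.175], 'gripper_width': 9.033, 'grasp_force': 59.246, 'joints': [0.365, 0.285, -0.544, 0.001, -0.74, -0.679]}
```

Call:
carry_out:
  motion:
    - [0,0,0.08,0,0,0,-1]
    - [0,0,0.16,0,0,0,-1]
    - [0,0,0.25,0,0,0,-1]

```text
clock: 12.8
position: [472.4, 8.8, 108.0]
ee_rot: [-0.483, 0.876, -0.001, 0.001]
contact_force: [-0.4, 3.4, 0.9]
gripper_width: 8.5
grasp_force: 59.2
```

```bash
python3 -c "
from h import *
st()"
```

```text
{'clock': 12.8, 'position': [472.353, 8.828, 107.991], 'ee_rot': [-0.483, 0.876, -0.001, 0.001], 'contact_force': [-0.373, 3.446, 0.914], 'wrist_torque': [1.304, 0.066, 0.156], 'gripper_width': 8.545, 'grasp_force': 59.189, 'joints': [0.364, 0.285, -0.544, 0.002, -0.739, -0.929]}
```

Call:
carry_out:
  motion:
    - [0,0,0.08,0,0,0,-1]
    - [0,0,0.16,0,0,0,-1]
    - [0,0,0.25,0,0,0,-1]

```text
clock: 13.18
position: [472.5, 8.8, 108.0]
ee_rot: [-0.37, 0.929, -0.001, 0.001]
contact_force: [0.4, 3.2, 0.7]
gripper_width: 9.0
grasp_force: 59.1
```

```bash
python3 -c "
from h import *
st()"
```

```text
{'clock': 13.175, 'position': [472.473, 8.768, 108.002], 'ee_rot': [-0.37, 0.929, -0.001, 0.001], 'contact_force': [0.419, 3.206, 0.712], 'wrist_torque': [1.151, -0.041, 0.207], 'gripper_width': 9.011, 'grasp_force': 59.133, 'joints': [0.364, 0.285, -0.544, 0.002, -0.739, -1.179]}
```

2.3 rad turned so far and still free at about 0.2 N m.

Call:
carry_out:
  motion:
    - [0,0,0.08,0,0,0,-1]
    - [0,0,0.16,0,0,0,-1]
    - [0,0,0.25,0,0,0,-1]

```text
clock: 13.55
position: [472.5, 8.7, 108.0]
ee_rot: [-0.251, 0.968, -0.001, 0.001]
contact_force: [0.6, 2.1, 1.6]
gripper_width: 8.7
grasp_force: 59.1
```

```bash
python3 -c "
from h import *
st()"
```

```text
{'clock': 13.55, 'position': [472.538, 8.703, 107.999], 'ee_rot': [-0.251, 0.968, -0.001, 0.001], 'contact_force': [0.65, 2.104, 1.561], 'wrist_torque': [0.954, -0.124, 0.207], 'gripper_width': 8.693, 'grasp_force': 59.088, 'joints': [0.364, 0.285, -0.544, 0.002, -0.739, -1.429]}
```

Call:
carry_out:
  motion:
    - [0,0,0.08,0,0,0,-1]
    - [0,0,0.16,0,0,0,-1]
    - [0,0,0.24,0,0,0,-1]

```text
clock: 13.92
position: [472.6, 8.6, 108.0]
ee_rot: [-0.134, 0.991, -0.001, 0.001]
contact_force: [1.3, 2.6, 0.4]
gripper_width: 8.8
grasp_force: 59.1
```

```bash
python3 -c "
from h import *
st()"
```

```text
{'clock': 13.925, 'position': [472.593, 8.593, 107.995], 'ee_rot': [-0.134, 0.991, -0.001, 0.001], 'contact_force': [1.266, 2.61, 0.356], 'wrist_torque': [0.81, -0.234, 0.324], 'gripper_width': 8.82, 'grasp_force': 59.11, 'joints': [0.364, 0.286, -0.544, 0.002, -0.739, -1.668]}
```

Call:
carry_out:
  motion:
    - [0,0,0.06,0,0,0,-1]
    - [0,0,0.12,0,0,0,-1]

```text
clock: 14.18
position: [472.6, 8.6, 108.0]
ee_rot: [-0.075, 0.997, -0.001, 0.001]
contact_force: [2.0, 1.5, 0.3]
gripper_width: 9.0
grasp_force: 59.1
```

```bash
python3 -c "
from h import *
st()"
```

```text
{'clock': 14.175, 'position': [472.618, 8.554, 108.001], 'ee_rot': [-0.075, 0.997, -0.001, 0.001], 'contact_force': [2.044, 1.47, 0.313], 'wrist_torque': [0.707, -0.204, 0.31], 'gripper_width': 8.959, 'grasp_force': 59.094, 'joints': [0.364, 0.286, -0.544, 0.003, -0.739, -1.787]}
```

Call:
carry_out:
  motion:
    - [0,0,0.06,0,0,0,-1]
    - [0,0,0.12,0,0,0,-1]

```text
clock: 14.42
position: [472.6, 8.5, 108.0]
ee_rot: [-0.015, 1.0, -0.001, 0.001]
contact_force: [0.6, 2.1, -0.5]
gripper_width: 8.3
grasp_force: 59.1
```

```bash
python3 -c "
from h import *
st()"
```

```text
{'clock': 14.425, 'position': [472.602, 8.503, 107.992], 'ee_rot': [-0.015, 1.0, -0.001, 0.001], 'contact_force': [0.615, 2.099, -0.533], 'wrist_torque': [0.626, -0.325, 0.343], 'gripper_width': 8.258, 'grasp_force': 59.094, 'joints': [0.364, 0.286, -0.544, 0.003, -0.739, -1.907]}
```

Torque has stayed at 0.31–0.34 N m over 0.24 rad of extra turning, so the clutch has slipped by roughly 0.25–0.45 rad, inside the limit. Now I release and retreat straight up.

Call:
carry_out:
  motion:
    - [0,0,0,0,0,0,-0.6]
    - [0,0,0,0,0,0,0]
    - [0,0,0,0,0,0,0.6]
    - [0,0,0,0,0,0,0.6]
    - [0,0,0,0,0,0,0.6]

```text
clock: 15.05
position: [471.5, 8.1, 107.8]
ee_rot: [-0.014, 1.0, -0.001, -0.0]
contact_force: [-0.1, -0.1, 0.3]
gripper_width: 68.0
grasp_force: 0.0
```

Call:
carry_out:
  motion:
    - [0,0,0,0,0,-20,0.6]
    - [0,0,0,0,0,-60,0.6]
    - [0,0,0,0,0,-105,0.6]
    - [0,0,0,0,0,-140,0.6]
    - [0,0,0,0,0,-140,0.6]

```text
clock: 15.68
position: [473.1, 8.7, 250.9]
ee_rot: [-0.015, 1.0, 0.0, 0.004]
contact_force: [0.4, 0.6, -0.5]
gripper_width: 68.6
grasp_force: 0.0
```

Call:
carry_out:
  motion:
    - [0,0,0,0,-50,0,0.6]
    - [0,0,0,0,-100,0,0.6]
    - [0,0,0,0,-150,0,0.6]
    - [0,0,0,0,-180,0,0.6]
    - [0,0,0,0,-180,0,0.6]

```text
clock: 16.3
position: [475.9, -173.1, 246.6]
ee_rot: [-0.013, 1.0, -0.0, -0.001]
contact_force: [0.1, -0.8, 0.0]
gripper_width: 67.9
grasp_force: 0.0
```

Run:
```python
from h import *
st();t=get_image("top")["color"];s=get_image("side")["color"]
a=cv2.resize(t[165:245,230:310],(480,480),interpolation=3);b=cv2.resize(s[180:240,225:325],(320,192),interpolation=3);b2=cv2.resize(s[180:330,150:400],(320,192))
cv2.imwrite("pics/end.png",np.hstack([a,np.vstack([b,b2,np.zeros((96,320,3),np.uint8)])]))
```

```text
{'clock': 16.3, 'position': [475.943, -173.061, 246.627], 'ee_rot': [-0.013, 1.0, -0.0, -0.001], 'contact_force': [0.14, -0.82, 0.045], 'wrist_torque': [0.006, -0.004, 0.042], 'gripper_width': 67.934, 'grasp_force': 0.0, 'joints': [-0.027, 0.182, -0.274, 0.001, -1.117, -1.519]}
```

View pics/end.png

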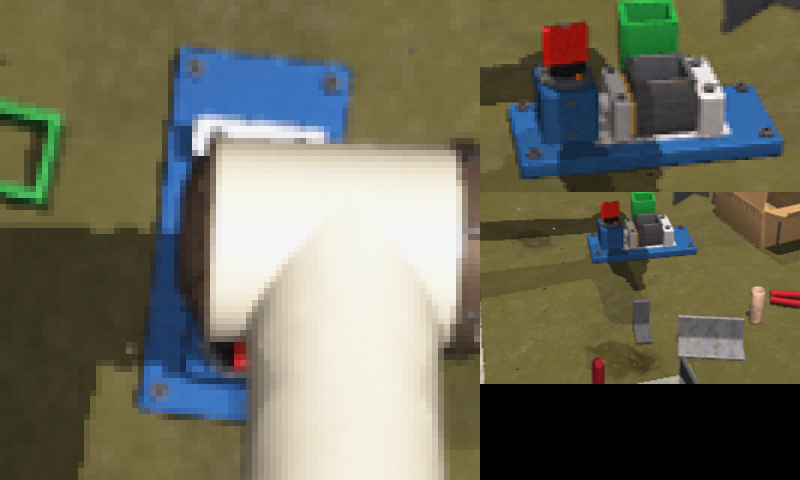

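The side crop shows the tube upright at (660,95), closed between the pad and the stop. The bracket, angle and nozzle are standing as before. The arm hides the vise in the top view, and the robot is touching nothing.

```bash
python3 -c "
from bench import *
print(job_done())"
```

```text
the job is handed in; nothing more can be done
None
```

The tube is clamped upright against the stop. I turned the cap clockwise until the torque held at 0.31–0.34 N m (clutch slipping, by an estimated 0.25–0.45 rad against a limit of 0.79), left the bystanders untouched and handed the job in at about 16 s.

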